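Fill the gap in the ceramic house display

TASK

Stand the terracotta-coloured ceramic house in the empty, green-lined pocket of the wooden display stand, upright, fully down on the pocket floor and lined up square with its neighbours. Set it down gently, do not drop it in, and leave the cream and the blue house in their pockets.

Things in the scene. Friction and masses are not known exactly. Their poses are not given: they have to be found in the camera images.
- terracotta_house_mid (a point): centre (38 mm above the underside) of the terracotta-coloured ceramic house, the tallest of three: 76 mm tall, about 90 g, loose on the table near a snow globe and a toy boat. Straight walls, 28 mm along its x and 34 mm along its y, rise to 58 mm; above is a dark red roof 32 x 40 mm. x points from front to back, z up. Grasp across the 28 mm, closing along x, about 33 mm up: well below the eaves, which catch on fingers
- pocket (a point): centre of the floor, lined with green felt, of the empty pocket: any one of three in a row, 85 mm apart along y, in a fixed pale wooden stand (85 x 270 mm, 16 mm high). Pocket 44 mm along x, 50 mm along y, 11 mm deep: floor 5 mm above the table, rim 11 mm above the floor. x points from the front of the stand to its back, y along the row, z up. (Beside the table, on the left, stands a tall card rack.)
- cream_house_mid (a point): centre, half-way up, of the cream glazed ceramic house with a dark red roof, 60 mm tall; it stands upright in a pocket of the wooden stand from the start and stays there
- blue_house_mid (a point): centre, half-way up, of the pale blue glazed ceramic house with a dark red roof, 68 mm tall; it stands upright in a pocket of the wooden stand from the start and stays there
Mind the look-alikes: they are no part of the job. What is shaped like the part that bears terracotta_house_mid but grey is not meant. Leave any yellow look-alike of the part that bears blue_house_mid alone.

How it is judged:
By the outcome, as a careful person would: the job done as asked, in the order asked, and still so for the second after the job is handed in, with the robot touching nothing.
It also fails if it takes over 45 s, if anything falls off the work surface, if the arm or the gripper's body presses on something with over 40 N, if the wrist force passes 120 N, or if a joint passes its speed limit or range.

ROBOT

A 6-joint arm with a two-finger parallel gripper is mounted at the origin on a cart in front of the work surface, level with it; the furniture and walls round the work are solid. World frame = base frame: x ahead of the robot, y to its left, z up, the work surface at z = 0. Lengths are in m, angles in rad, forces in N, time in s.
With the tool pointing down it reaches from about 0.35 to 0.975 m from the base axis. Payload 4.9 kg.
Tool frame: the origin (TCP) lies midway between the tips of the shut fingers; the grasp point (between the pads) lies 19 mm behind it; z points along the fingers, y is the line along which they close (so a half turn about z gives the same grasp; the last joint's range is limited). The gripper opens to 85 mm and grips with 20 to 120 N. Pads are 22 mm wide; open, the fingers measure 114 mm over their backs; the gripper's body (76 mm by 85 mm) begins 54 mm behind the grasp point. The pads swing forward as they close: fully open they stand 13 mm farther back than shut.
Start: joints at [-1.28, 0.053, 1.613, -0, 1.476, -0.119], TCP at [0.249, -0.573, 0.231] pointing down, gripper open.
Joint ranges: [-3.01, 3.01], [-1.01, 2.22], [0.06, 2.58], [-1.02, 4.17], [0.09, 2.62], [-3.14, 3.14]. Speed limits (rad/s): [2.57, 2.57, 3.14, 3.14, 3.14, 3.14].

INTERFACE

Orientations are given as a rotation vector (axis times angle).
In Python, from station import ctrl gives the robot as it stands.
- The arm moves only by the shell command python3 -m handwheel 'ROWS' [FORCE]. ROWS is JSON, a list of rows, each an object with "gripper": the gripper command: -1 is fully open, 1 is shut, values between are in proportion; "offset": the shift along the tool's x, y, z in mm, a list of three; "rotation": the turn, a rotation vector about the tool's x, y, z in rad, a list of three. A call has exactly 8 rows; each row is the pose to reach, as a shift and turn from the pose commanded when the call began, along the tool's axes at that moment; what a row does not reach only later rows make up. A row lasts 1/8 s, in which the tool goes at most 62.5 mm and 10.7 degrees, less where a joint would pass 70% of its speed; a pose out of reach is approached as far as the arm can. A call with a gripper value outside its range is refused whole. The fingers move at their own pace and stop on an object; FORCE is the grip in N (left out, the last holds). Time passes only in rows, so rows that repeat a pose let the fingers close, or fill a call up. It gives the time, the measured TCP pose, the force, the opening and the grip force at its end, in the units of the state.
- ctrl.get_obs(): the state, without advancing time (a new reading comes with each control period).
- ctrl.get_image(name): name is "scene" or "top" or "wrist"; returns a dict with "image" (400x640x3 uint8, red, green, blue), "fovy" (degrees; the focal length in pixels is half the picture's height over the tangent of half this angle, whatever the lens; pixels are square), "cx", "cy" (the principal point, pixels), "k1" (the pictures are not rectified: a ray, as slopes to the right and down, at radius r is drawn at 1 + k1 r^2 times it, then the intrinsics apply), "xyz" and "attitude" of the camera in the world. Camera axes: x right, y up, looking along -z (the intrinsics and any distortion apply to the point x, -y, -z); pixel columns grow to the right and rows downward; lengths in m; the calibration is good to about 2 mm. A picture is of the moment at which its call begins. There is no depth.
- ctrl.finish_job(): hands the job in; it is judged then, once.
The state is a dict: "t": time; "q": joint angles; "dq": joint speeds; "effort": joint torques, N m; "tool_pos": TCP position; "tool_rot": TCP orientation; "contact_force": force on the tool from outside, world axes, zero at the start; "wrist_torque": the same for the moment, N m; "opening": finger opening in m; "grip_force": force on a finger pad.
Only numpy, scipy, OpenCV 4.12 (cv2) and the standard library are available. Lean on these libraries where they do the work, as an engineer would, in place of code of your own. Each camera call takes 0.05 s, during which the arm holds its last target. There are 200 camera calls.

## Working session

There is one attempt and no reset: what is moved stays moved. The work goes in short steps, Python scripts to look and compute and a shell command to move; the robot and the scene stay as the last step left them, time stands still between calls to the robot, and variables do not carry over. Pictures are saved under pics/ and viewed, at most 10 in all, crops included, and the job is handed in when it is done.

```bash
mkdir -p pics; ls; cat > h.py <<'E'
import numpy as np, cv2, json
from scipy.spatial.transform import Rotation as R
from station import ctrl
def snap(name,fn=None):
    d=ctrl.get_image(name)
    if fn: cv2.imwrite('pics/'+fn,cv2.cvtColor(d['image'],cv2.COLOR_RGB2BGR))
    return d
def rot(d):
    a=np.array(d['attitude'],float)
    if a.shape==(3,3): return a
    if a.size==3: return R.from_rotvec(a).as_matrix()
    raise ValueError(a)
def ray(d,uv):
    f=200/np.tan(np.radians(d['fovy'])/2)
    K=np.array([[f,0,d['cx']],[0,f,d['cy']],[0,0,1]])
    p=cv2.undistortPoints(np.array(uv,float).reshape(-1,1,2),K,np.array([d['k1'],0,0,0,0.]),None,None,None)[:,0]
    v=np.c_[p[:,0],-p[:,1],-np.ones(len(p))]
    return v@rot(d).T
def onplane(d,uv,z):
    v=ray(d,uv); c=np.array(d['xyz']); return c+v*((z-c[2])/v[:,2])[:,None]
def proj(d,P):
    f=200/np.tan(np.radians(d['fovy'])/2)
    p=(np.array(P,float).reshape(-1,3)-d['xyz'])@rot(d)
    s=np.c_[p[:,0]/-p[:,2],-p[:,1]/-p[:,2]]; r=(s**2).sum(1,keepdims=True)
    return s*(1+d['k1']*r)*f+[d['cx'],d['cy']]
E
python3 - <<'E'
from h import *
for n in('scene','top','wrist'):
    d=snap(n,n+'1.png'); print(n,{k:np.round(v,4).tolist() for k,v in d.items() if k!='image'})
print(ctrl.get_obs())
E
```

```text
pics
scene {'fovy': 47.2966, 'cx': 322.6273, 'cy': 202.6242, 'k1': 0.0035, 'xyz': [0.1831, 0.6689, 0.7864], 'attitude': [0.2486, -1.114, -2.4976]}
top {'fovy': 49.09, 'cx': 323.6112, 'cy': 202.3519, 'k1': -0.0745, 'xyz': [0.3635, -0.0565, 0.9834], 'attitude': [0.1286, -0.1016, -1.5954]}
wrist {'fovy': 60.195, 'cx': 323.4523, 'cy': 200.5306, 'k1': -0.0048, 'xyz': [0.3151, -0.5445, 0.3731], 'attitude': [-0.2525, 0.1666, -1.1527]}
{'t': 0.15, 'q': array([-1.27998941e+00,  5.32143573e-02,  1.61397563e+00, -5.74028793e-06,
        1.47602023e+00, -1.19006399e-01]), 'dq': array([ 0.00065006, -0.00229677, -0.00248569, -0.00029828,  0.00245698,
        0.00019406]), 'effort': array([ 5.87736595e-04, -3.94241166e+01, -3.70721269e+01, -1.91525805e-04,
        4.63967590e-03,  8.10838799e-06]), 'tool_pos': array([ 0.24887736, -0.57277565,  0.23034155]), 'tool_rot': array([-3.07429290e+00, -6.38911010e-01,  2.26817612e-04]), 'contact_force': array([ 0.16384832, -1.03400057,  0.51858424]), 'wrist_torque': array([ 0.02118948, -0.00255419,  0.01820218]), 'grip_force': 0.0, 'opening': 0.08524828694298374}
```

View pics/top1.png

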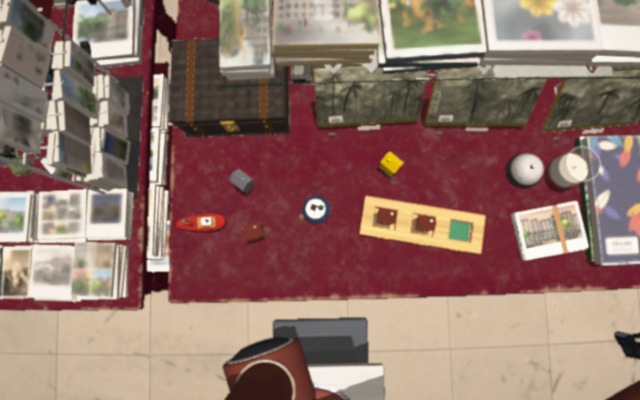

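View pics/scene1.png

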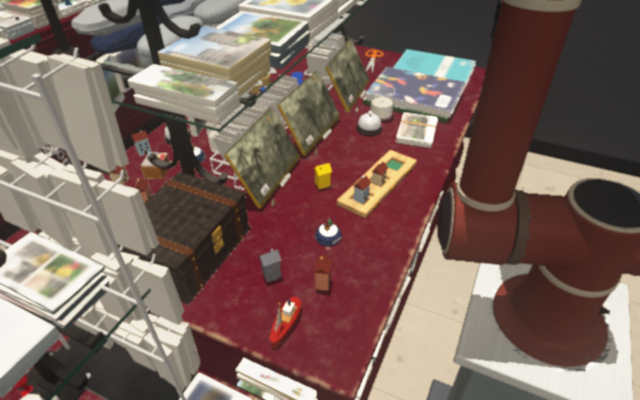

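The top view shows the terracotta house near (255,232), the globe at (316,209) and the boat at (201,222). The stand runs from (362,215) to (485,235), with its empty green pocket at (461,230). The scene view shows the house standing at (322,272).

```bash
cat > m.py <<'E'
from h import *
t=snap('top');s=snap('scene')
a=cv2.resize(t['image'][170:270,165:325],(800,500),interpolation=cv2.INTER_CUBIC)
b=cv2.resize(s['image'][215:345,240:400],(738,600),interpolation=cv2.INTER_CUBIC)
cv2.imwrite('pics/topc.png',a[...,::-1]);cv2.imwrite('pics/scc.png',b[...,::-1])
hsv=cv2.cvtColor(t['image'],cv2.COLOR_RGB2HSV)
def big(m):
    c,_=cv2.findContours(m,cv2.RETR_EXTERNAL,cv2.CHAIN_APPROX_NONE);return max(c,key=cv2.contourArea)[:,0].astype(float)
roi=np.zeros(hsv.shape[:2],np.uint8);roi[185:265,350:495]=1
wood=cv2.inRange(hsv,(14,60,120),(32,190,255))*roi
green=cv2.inRange(hsv,(60,80,40),(90,255,200))*roi
for n,m,z in(('wood',wood,.016),('green',green,.005)):
    P=onplane(t,big(m),z)[:,:2]; r=cv2.minAreaRect(P.astype(np.float32)); print(n,r,'\n',cv2.boxPoints(r))
E
python3 m.py
```

```text
wood ((0.44913098216056824, -0.25895243883132935), (0.2716011703014374, 0.08840382099151611), 78.95448303222656) 
 [[ 0.37973002 -0.38376877]
 [ 0.4664962  -0.40070596]
 [ 0.5185319  -0.13413611]
 [ 0.43176576 -0.11719891]]
green ((0.435749351978302, -0.3434132933616638), (0.039631154388189316, 0.037351321429014206), 80.09803771972656) 
 [[ 0.41394436 -0.35972217]
 [ 0.45073926 -0.36614522]
 [ 0.45755434 -0.32710442]
 [ 0.42075944 -0.32068136]]
```

View pics/topc.png

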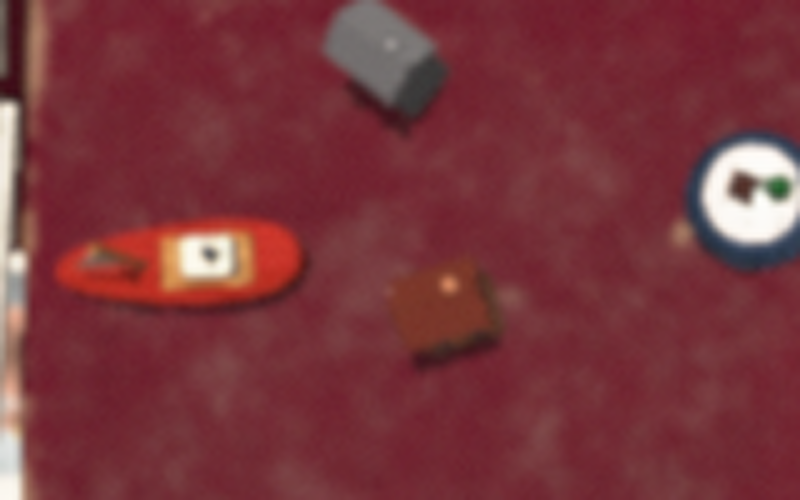

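View pics/scc.png

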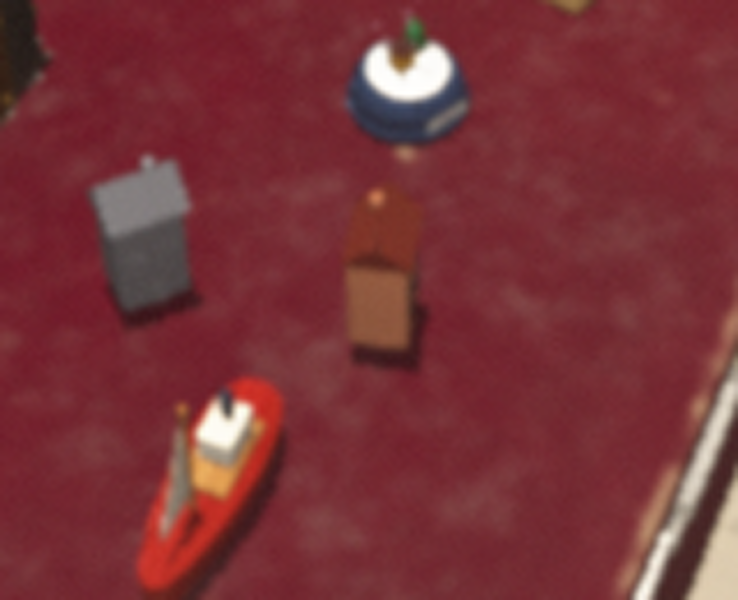

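The house is upright, its roof corners in the top crop at about (390,300), (487,262), (500,345) and (415,365). It is turned slightly, and the globe and boat leave room for the fingers. Next I work out a hover pose.

```bash
cat > m2.py <<'E'
from h import *
t=snap('top')
c=np.array([[390,300],[487,262],[500,345],[415,365]])/5+[165,170]-.4
P=onplane(t,c,.06);print(P.round(4))
C=P.mean(0);d=(P[0]-P[1]);y=np.degrees(np.arctan2(-d[0],d[1]));d2=P[3]-P[2];print(C,'yaw',y,np.degrees(np.arctan2(-d2[0],d2[1])))
o=ctrl.get_obs();T=R.from_rotvec(o['tool_rot']).as_matrix();print(T.round(3))
w=snap('wrist');print('cam in tool',T.T@(np.array(w['xyz'])-o['tool_pos']),'\n',(T.T@rot(w)).round(3))
E
python3 m2.py
```

```text
[[0.4461 0.1313 0.06  ]
 [0.4612 0.0897 0.06  ]
 [0.4257 0.0844 0.06  ]
 [0.4182 0.1206 0.06  ]]
[0.43779319 0.10648049 0.06      ] yaw 19.953261608572067 11.74256501577385
[[ 0.917  0.398 -0.   ]
 [ 0.398 -0.917  0.001]
 [ 0.    -0.001 -1.   ]]
cam in tool [ 0.07203016  0.00025199 -0.14294228] 
 [[-0.     0.959  0.282]
 [ 1.     0.    -0.001]
 [-0.001  0.282 -0.959]]
```

```bash
python3 -m handwheel '[{"gripper":-1,"offset":[20,-25,0],"rotation":[0,0,-0.06]},{"gripper":-1,"offset":[50,-62,0],"rotation":[0,0,-0.15]},{"gripper":-1,"offset":[80,-99,0],"rotation":[0,0,-0.25]},{"gripper":-1,"offset":[110,-136,0],"rotation":[0,0,-0.35]},{"gripper":-1,"offset":[140,-173,0],"rotation":[0,0,-0.45]},{"gripper":-1,"offset":[170,-210,0],"rotation":[0,0,-0.55]},{"gripper":-1,"offset":[200,-247,0],"rotation":[0,0,-0.65]},{"gripper":-1,"offset":[220,-272,0],"rotation":[0,0,-0.72]}]' 30
cat > go.py <<'E'
import sys
from h import *
# target x y z yaw(deg of tool y axis in world), tool pointing down
x,y,z,a=map(float,sys.argv[1:5]);a=np.radians(a)
o=ctrl.get_obs();T=R.from_rotvec(o['tool_rot']).as_matrix()
yy=np.array([np.cos(a),np.sin(a),0]);zz=np.array([0,0,-1.]);G=np.c_[np.cross(yy,zz),yy,zz]
print('offset mm',(T.T@(np.array([x,y,z])-o['tool_pos'])*1e3).round(1),'rot',R.from_matrix(T.T@G).as_rotvec().round(4),'t',o['t'],'F',o['contact_force'].round(1),'open',o['opening'],'pos',o['tool_pos'].round(4))
E
python3 go.py .438 .106 .23 16
```

```text
t: 1.35
tool_pos: [0.3427, -0.2344, 0.2315]
tool_rot: [2.65, 1.686, 0.001]
contact_force: [0.3, -0.3, -0.3]
opening: 0.0854
grip_force: 0.0
offset mm [348.7 -57.9   1.4] rot [ 7.000e-04  3.000e-04 -7.167e-01] t 1.35 F [ 0.3 -0.3 -0.3] open 0.08542649048319345 pos [ 0.3427 -0.2344  0.2315]
```

```bash
python3 -m handwheel '[{"gripper":-1,"offset":[45,-7,0],"rotation":[0,0,-0.1]},{"gripper":-1,"offset":[95,-15,0],"rotation":[0,0,-0.2]},{"gripper":-1,"offset":[145,-24,0],"rotation":[0,0,-0.3]},{"gripper":-1,"offset":[195,-32,0],"rotation":[0,0,-0.4]},{"gripper":-1,"offset":[245,-40,0],"rotation":[0,0,-0.51]},{"gripper":-1,"offset":[290,-48,0],"rotation":[0,0,-0.61]},{"gripper":-1,"offset":[330,-55,0],"rotation":[0,0,-0.69]},{"gripper":-1,"offset":[349,-58,0],"rotation":[0,0,-0.717]}]'
python3 - <<'E'
from h import *
d=snap('wrist','w1.png');o=ctrl.get_obs();print(o['tool_pos'],d['xyz'])
E
```

```text
t: 2.35
tool_pos: [0.439, 0.1062, 0.2314]
tool_rot: [1.89, 2.509, 0.0]
contact_force: [-0.0, -0.8, -0.7]
opening: 0.0855
grip_force: 0.0
[0.43928429 0.1072103  0.23136915] [0.41906656 0.1752323  0.37432931]
```

View pics/w1.png

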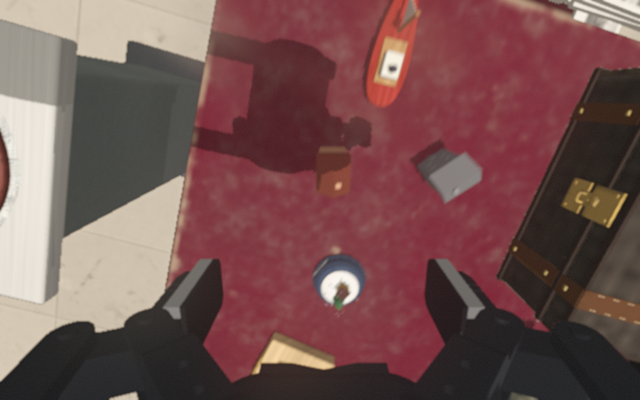

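The wrist view shows the house at (334,172), its roof knob at (338,186), with the boat above and the globe at (340,282) below. I enlarge it to read the edges.

```bash
python3 - <<'E'
from h import *
d=snap('wrist')
a=cv2.resize(d['image'][135:210,285:385],(800,600),interpolation=cv2.INTER_CUBIC)
cv2.imwrite('pics/w1c.png',a[...,::-1])
import pickle;pickle.dump(d,open('w1.pkl','wb'))
print(proj(d,[[.438,.106,0],[.438,.106,.058],[.438,.106,.076],ctrl.get_obs()['tool_pos']]))
E
```

```text
[[321.40879988 167.35836226]
 [321.20398623 179.15069742]
 [321.12532149 183.68034641]
 [321.65194856 264.99472361]]
```

View pics/w1c.png

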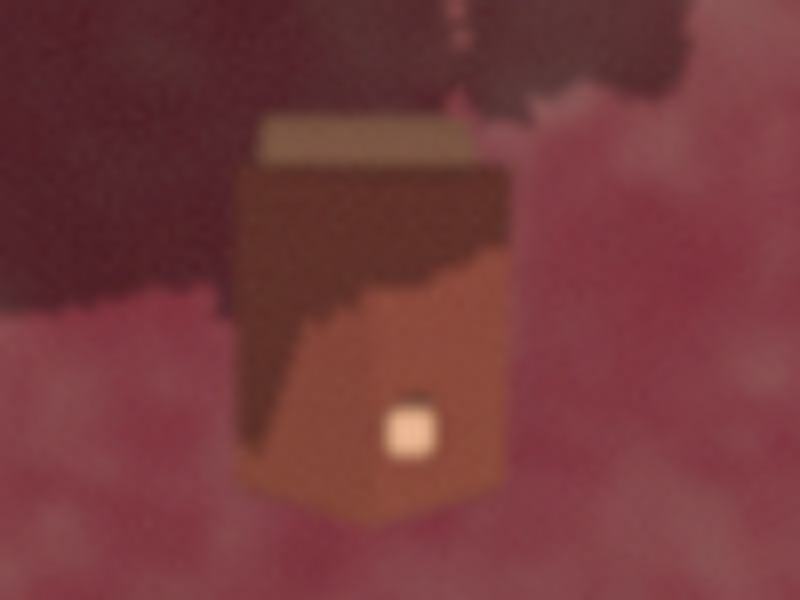

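The crop shows the eave corners at (238,168), (510,168), (240,482) and (503,482), with the wall's foot at y=115 from x=258 to 475. The house is nearly square with the gripper, offset to image right.

```bash
python3 - <<'E'
from h import *
import pickle
d=pickle.load(open('w1.pkl','rb'))
f=lambda c:np.array(c,float)/8+[285,135]-.44
P=onplane(d,f([[238,168],[510,168],[503,482],[240,482]]),.058);Q=onplane(d,f([[258,115],[475,115]]),0.0)
ch=onplane(d,f([[412,432]]),.07)
print(P.round(4),P.mean(0));
for a,b in((0,1),(3,2)):v=P[b]-P[a];print(np.degrees(np.arctan2(v[1],v[0])),np.linalg.norm(v))
for a,b in((1,2),(0,3)):v=P[b]-P[a];print(90+np.degrees(np.arctan2(v[1],v[0])),np.linalg.norm(v))
v=Q[1]-Q[0];yaw=np.arctan2(v[1],v[0]);print('base',np.degrees(yaw),np.linalg.norm(v),Q.mean(0)-.017*np.array([-np.sin(yaw),np.cos(yaw),0]),'chim',ch)
E
python3 go.py .4445 .107 .1 16
python3 - <<'E'
# neighbours: crop of the stand in the top view
from h import *
d=snap('top');a=cv2.resize(d['image'][190:260,355:495],(800,400),interpolation=cv2.INTER_CUBIC);cv2.imwrite('pics/stand.png',a[...,::-1])
E
```

```text
[[0.4258 0.1256 0.058 ]
 [0.4559 0.1343 0.058 ]
 [0.4662 0.0982 0.058 ]
 [0.4361 0.0896 0.058 ]] [0.44598979 0.1119331  0.058     ]
16.056101044136792 0.03130917850426962
16.038594359536887 0.031282321209569974
15.969636982932784 0.037504987683375846
16.010657089279704 0.03749539848079178
base 16.05871900105416 0.029396794004064756 [0.44646552 0.1118122  0.        ] chim [[0.45270308 0.10395962 0.07      ]]
offset mm [ -0.3   5.7 131.3] rot [-0.0002 -0.0003 -0.0002] t 2.45 F [ 0.3 -0.  -0.3] open 0.085480559761528 pos [0.439  0.1057 0.2313]
```

View pics/stand.png

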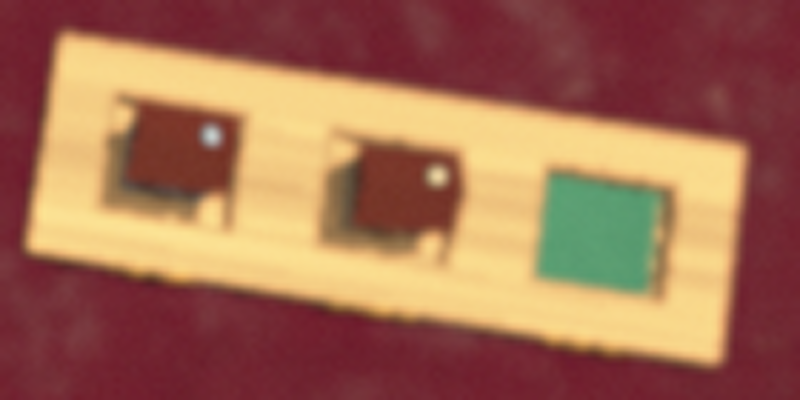

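The neighbours' knobs sit toward +x, −y, the same as on our house, so a turn of about −27° gives the right orientation. Descending to the grasp.

```bash
python3 -m handwheel '[{"gripper":-0.4,"offset":[4,8.6,20],"rotation":[0,0,0]},{"gripper":-0.4,"offset":[4,8.6,60],"rotation":[0,0,0]},{"gripper":-0.4,"offset":[4,8.6,100],"rotation":[0,0,0]},{"gripper":-0.4,"offset":[4,8.6,140],"rotation":[0,0,0]},{"gripper":-0.4,"offset":[4,8.6,170],"rotation":[0,0,0]},{"gripper":-0.4,"offset":[4,8.6,195],"rotation":[0,0,0]},{"gripper":-0.4,"offset":[4,8.6,212],"rotation":[0,0,0]},{"gripper":-0.4,"offset":[4,8.6,218],"rotation":[0,0,0]}]'
python3 go.py .446 .112 .013 16
```

```text
t: 3.5
tool_pos: [0.4456, 0.1098, 0.0125]
tool_rot: [-1.895, -2.504, 0.002]
contact_force: [0.2, 0.0, -0.0]
opening: 0.06
grip_force: 0.0
offset mm [ 2.   1.  -0.5] rot [-0.0014 -0.0002 -0.0043] t 3.5 F [ 0.2  0.  -0. ] open 0.06001154464824559 pos [0.4456 0.1098 0.0125]
```

```bash
python3 -m handwheel '[{"gripper":-0.4,"offset":[1,0.5,0],"rotation":[0,0,0]},{"gripper":0,"offset":[1,0.5,0],"rotation":[0,0,0]},{"gripper":0.2,"offset":[1,0.5,0],"rotation":[0,0,0]},{"gripper":0.35,"offset":[1,0.5,0],"rotation":[0,0,0]},{"gripper":0.5,"offset":[1,0.5,0],"rotation":[0,0,0]},{"gripper":0.7,"offset":[1,0.5,0],"rotation":[0,0,0]},{"gripper":1,"offset":[1,0.5,0],"rotation":[0,0,0]},{"gripper":1,"offset":[1,0.5,0],"rotation":[0,0,0]}]' 30
python3 -m handwheel '[{"gripper":1,"offset":[1,0.5,0],"rotation":[0,0,0]},{"gripper":1,"offset":[1,0.5,0],"rotation":[0,0,0]},{"gripper":1,"offset":[1,0.5,-5],"rotation":[0,0,0]},{"gripper":1,"offset":[1,0.5,-15],"rotation":[0,0,0]},{"gripper":1,"offset":[1,0.5,-35],"rotation":[0,0,0]},{"gripper":1,"offset":[1,0.5,-65],"rotation":[0,0,0]},{"gripper":1,"offset":[1,0.5,-95],"rotation":[0,0,0]},{"gripper":1,"offset":[1,0.5,-120],"rotation":[0,0,0]}]'
python3 go.py .45 -.259 .16 -11
```

```text
t: 4.5
tool_pos: [0.4468, 0.1116, 0.014]
tool_rot: [1.894, 2.506, 0.001]
contact_force: [-1.1, -0.9, 4.4]
opening: 0.0278
grip_force: 29.8
t: 5.5
tool_pos: [0.4467, 0.1128, 0.135]
tool_rot: [1.894, 2.505, 0.002]
contact_force: [0.3, -0.6, -1.2]
opening: 0.0278
grip_force: 29.3
offset mm [-358.6  -98.2  -25.1] rot [ 1.400e-03 -3.000e-04  4.681e-01] t 5.5 F [ 0.3 -0.6 -1.2] open 0.027846191475234528 pos [0.4467 0.1128 0.135 ]
```

```bash
python3 go.py .4345 -.343 .22 -11; python3 -m handwheel '[{"gripper":1,"offset":[-5,-1,-10],"rotation":[0,0,0]},{"gripper":1,"offset":[-25,-7,-25],"rotation":[0,0,0.03]},{"gripper":1,"offset":[-60,-17,-45],"rotation":[0,0,0.07]},{"gripper":1,"offset":[-105,-30,-65],"rotation":[0,0,0.12]},{"gripper":1,"offset":[-155,-45,-80],"rotation":[0,0,0.17]},{"gripper":1,"offset":[-205,-59,-85],"rotation":[0,0,0.22]},{"gripper":1,"offset":[-255,-73,-85],"rotation":[0,0,0.27]},{"gripper":1,"offset":[-300,-85,-85],"rotation":[0,0,0.32]}]'; python3 go.py .4345 -.343 .22 -11
```

```text
offset mm [-435.2 -135.9  -85.2] rot [ 1.400e-03 -3.000e-04  4.681e-01] t 5.5 F [ 0.3 -0.6 -1.2] open 0.027846191475234528 pos [0.4467 0.1128 0.135 ]
t: 6.5
tool_pos: [0.4458, -0.201, 0.2176]
tool_rot: [-2.272, -2.169, 0.0]
contact_force: [-0.4, -0.2, -1.3]
opening: 0.028
grip_force: 29.3
offset mm [-142.3   -4.6   -2.4] rot [-0.0007 -0.0005  0.1454] t 6.5 F [-0.4 -0.2 -1.3] open 0.027965198498142694 pos [ 0.4458 -0.201   0.2176]
```

```bash
python3 -m handwheel '[{"gripper":1,"offset":[-35,-1,0],"rotation":[0,0,0.04]},{"gripper":1,"offset":[-70,-2,0],"rotation":[0,0,0.08]},{"gripper":1,"offset":[-100,-3,-1],"rotation":[0,0,0.11]},{"gripper":1,"offset":[-122,-4,-2],"rotation":[0,0,0.13]},{"gripper":1,"offset":[-136,-4.5,-2],"rotation":[0,0,0.145]},{"gripper":1,"offset":[-141,-4.5,-2],"rotation":[0,0,0.145]},{"gripper":1,"offset":[-141,-4.5,-2],"rotation":[0,0,0.145]},{"gripper":1,"offset":[-141,-4.5,-2],"rotation":[0,0,0.145]}]'
python3 - <<'E'
from h import *
import pickle
d=snap('wrist','w2.png');pickle.dump(d,open('w2.pkl','wb'))
hsv=cv2.cvtColor(d['image'],cv2.COLOR_RGB2HSV);m=cv2.inRange(hsv,(60,80,30),(90,255,220))
c,_=cv2.findContours(m,cv2.RETR_EXTERNAL,cv2.CHAIN_APPROX_NONE);c=max(c,key=cv2.contourArea)[:,0].astype(float)
P=onplane(d,c,.005)[:,:2].astype(np.float32);r=cv2.minAreaRect(P);print(c.min(0),c.max(0),r,ctrl.get_obs()['tool_pos'])
E
```

```text
t: 7.5
tool_pos: [0.436, -0.3391, 0.2203]
tool_rot: [-2.42, -2.003, -0.0]
contact_force: [-0.3, -0.4, -1.0]
opening: 0.0278
grip_force: 29.3Traceback (most recent call last):
  File "<stdin>", line 5, in <module>
ValueError: max() iterable argument is empty
```

View pics/w2.png

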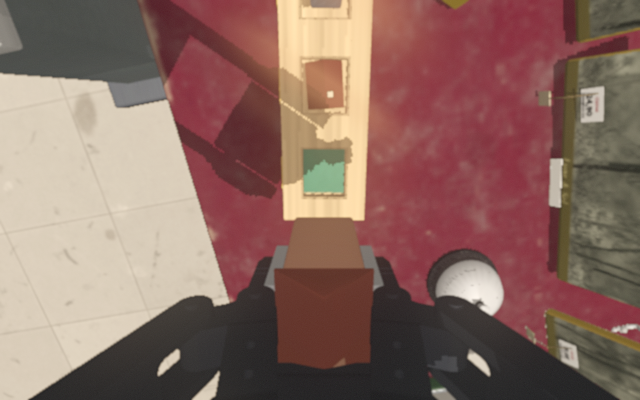

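The full pocket is visible at (303–345, 148–196), and the house is held straight, its foot edge at y≈219 from x=293 to 355. The neighbouring house at (326,85) is undisturbed. Next I fit the pocket and stand edges.

```bash
cat > pk.py <<'E'
from h import *
import pickle
d=pickle.load(open('w2.pkl','rb'));im=d['image'].astype(int)
hsv=cv2.cvtColor(d['image'],cv2.COLOR_RGB2HSV);print(hsv[160,310],hsv[188,325],hsv[185,295],hsv[185,357])
g=((im[...,1]>im[...,0]+8)).astype(np.uint8);g[:130]=0;g[205:]=0;g[:,:290]=0;g[:,360:]=0
c,_=cv2.findContours(g,cv2.RETR_EXTERNAL,cv2.CHAIN_APPROX_NONE);c=max(c,key=cv2.contourArea)[:,0].astype(float)
P=onplane(d,c,.005)[:,:2].astype(np.float32);r=cv2.minAreaRect(P);print(c.min(0),c.max(0),r)
w=cv2.inRange(hsv,(12,30,60),(35,200,255))
L,Rr=[],[]
for v in list(range(5,215,3)):
    k=np.flatnonzero(w[v,250:400])+250
    L.append([k[0]-.5,v]);Rr.append([k[-1]+.5,v])
A=[]
for e in(L,Rr):
    Q=onplane(d,e,.016)[:,:2].astype(np.float32)
    vx,vy,x,y=cv2.fitLine(Q,cv2.DIST_HUBER,0,.001,.001).ravel()
    s=np.sign(vy);A.append((x+(-.343-y)/vy*vx));print('yaw',np.degrees(np.arctan2(-vx*s,vy*s)),'x at y=-.343',A[-1])
print('width',A[1]-A[0],'mid x',np.mean(A))
# far (right-hand) end of stand in y
e=[[u,219] for u in(290,360)];print(onplane(d,e,.016))
E
python3 pk.py; python3 go.py .4345 -.343 .22 -11
```

```text
[ 44  60 119] [ 62  58 180] [ 18  81 251] [ 18  82 255]
[303. 150.] [343. 192.] ((0.43634939193725586, -0.3410305976867676), (0.04432336986064911, 0.04311954230070114), 77.63285827636719)
yaw -11.09359 x at y=-.343 0.39190614
yaw -11.03567 x at y=-.343 0.4803307
width 0.08842456 mid x 0.43611842
[[ 0.39200514 -0.38301317  0.016     ]
 [ 0.46532378 -0.39702145  0.016     ]]
offset mm [-4.1 -0.8  0.3] rot [ 0.0001 -0.0001  0.004 ] t 7.55 F [ 0.2  0.7 -0.9] open 0.027782234752597924 pos [ 0.436  -0.3392  0.2203]
```

```bash
python3 -m handwheel '[{"gripper":1,"offset":[-2.8,0.5,15],"rotation":[0,0,0.003]},{"gripper":1,"offset":[-2.8,0.5,45],"rotation":[0,0,0.003]},{"gripper":1,"offset":[-2.8,0.5,80],"rotation":[0,0,0.003]},{"gripper":1,"offset":[-2.8,0.5,115],"rotation":[0,0,0.003]},{"gripper":1,"offset":[-2.8,0.5,145],"rotation":[0,0,0.003]},{"gripper":1,"offset":[-2.8,0.5,165],"rotation":[0,0,0.003]},{"gripper":1,"offset":[-2.8,0.5,172],"rotation":[0,0,0.003]},{"gripper":1,"offset":[-2.8,0.5,174],"rotation":[0,0,0.003]}]'
python3 go.py .436 -.342 .019 -11
python3 - <<'E'
from h import *
d=snap('scene');p=proj(d,[[.436,-.342,.03]])[0].astype(int);print(p)
x,y=p;a=cv2.resize(d['image'][y-45:y+45,x-60:x+60],(800,600),interpolation=cv2.INTER_CUBIC);cv2.imwrite('pics/s3.png',a[...,::-1])
E
```

```text
t: 8.55
tool_pos: [0.436, -0.3429, 0.0465]
tool_rot: [2.424, 1.998, 0.0]
contact_force: [0.0, -0.2, -1.6]
opening: 0.0277
grip_force: 29.3
offset mm [ 0.9 -0.2 27.5] rot [0.0005 0.0003 0.    ] t 8.55 F [ 0.  -0.2 -1.6] open 0.027651733990222055 pos [ 0.436  -0.3429  0.0465]
[393 159]
```

View pics/s3.png

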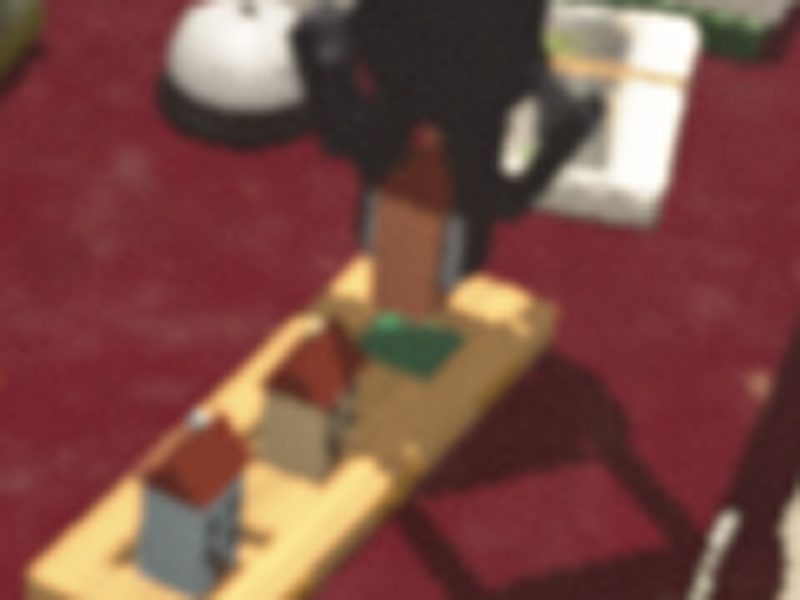

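The house hangs upright over the green pocket, its foot at about (408,312) in the crop and still roughly 27 mm above the floor. The neighbours are untouched. Lowering it gently.

```bash
python3 -m handwheel '[{"gripper":1,"offset":[0.5,0,5],"rotation":[0,0,0]},{"gripper":1,"offset":[0.5,0,10],"rotation":[0,0,0]},{"gripper":1,"offset":[0.5,0,15],"rotation":[0,0,0]},{"gripper":1,"offset":[0.5,0,19],"rotation":[0,0,0]},{"gripper":1,"offset":[0.5,0,22],"rotation":[0,0,0]},{"gripper":1,"offset":[0.5,0,24],"rotation":[0,0,0]},{"gripper":1,"offset":[0.5,0,25],"rotation":[0,0,0]},{"gripper":1,"offset":[0.5,0,26],"rotation":[0,0,0]}]'
python3 -m handwheel '[{"gripper":1,"offset":[0,0,0.2],"rotation":[0,0,0]},{"gripper":1,"offset":[0,0,0.4],"rotation":[0,0,0]},{"gripper":1,"offset":[0,0,0.6],"rotation":[0,0,0]},{"gripper":1,"offset":[0,0,0.8],"rotation":[0,0,0]},{"gripper":1,"offset":[0,0,1],"rotation":[0,0,0]},{"gripper":1,"offset":[0,0,1],"rotation":[0,0,0]},{"gripper":1,"offset":[0,0,1],"rotation":[0,0,0]},{"gripper":1,"offset":[0,0,1],"rotation":[0,0,0]}]'
```

```text
t: 9.6
tool_pos: [0.436, -0.3423, 0.0204]
tool_rot: [2.424, 1.998, 0.0]
contact_force: [0.7, 0.4, -1.1]
opening: 0.0279
grip_force: 29.3
t: 10.6
tool_pos: [0.4359, -0.3422, 0.0193]
tool_rot: [-2.424, -1.998, -0.0]
contact_force: [-0.5, 0.2, -0.4]
opening: 0.0278
grip_force: 29.3
```

Not touching yet; creep on until contact force appears.

```bash
python3 -m handwheel '[{"gripper":1,"offset":[0,0,0.2],"rotation":[0,0,0]},{"gripper":1,"offset":[0,0,0.4],"rotation":[0,0,0]},{"gripper":1,"offset":[0,0,0.6],"rotation":[0,0,0]},{"gripper":1,"offset":[0,0,0.7],"rotation":[0,0,0]},{"gripper":1,"offset":[0,0,0.8],"rotation":[0,0,0]},{"gripper":1,"offset":[0,0,0.8],"rotation":[0,0,0]},{"gripper":1,"offset":[0,0,0.8],"rotation":[0,0,0]},{"gripper":1,"offset":[0,0,0.8],"rotation":[0,0,0]}]'
```

```text
t: 11.6
tool_pos: [0.4359, -0.3422, 0.0191]
tool_rot: [-2.424, -1.998, 0.0]
contact_force: [-1.9, 1.7, 4.3]
opening: 0.028
grip_force: 30.0
```

Contact on the floor (4.3 N). Open slowly, then rise.

```bash
python3 -m handwheel '[{"gripper":0.6,"offset":[0,0,-0.4],"rotation":[0,0,0]},{"gripper":0.35,"offset":[0,0,-0.4],"rotation":[0,0,0]},{"gripper":0.3,"offset":[0,0,-0.4],"rotation":[0,0,0]},{"gripper":0.2,"offset":[0,0,-0.4],"rotation":[0,0,0]},{"gripper":0,"offset":[0,0,-0.4],"rotation":[0,0,0]},{"gripper":-0.2,"offset":[0,0,-0.4],"rotation":[0,0,0]},{"gripper":-0.4,"offset":[0,0,-0.4],"rotation":[0,0,0]},{"gripper":-0.4,"offset":[0,0,-0.4],"rotation":[0,0,0]}]' 20
python3 -m handwheel '[{"gripper":-0.4,"offset":[0,0,0],"rotation":[0,0,0]},{"gripper":-0.4,"offset":[0,0,0],"rotation":[0,0,0]},{"gripper":-0.4,"offset":[0,0,-10],"rotation":[0,0,0]},{"gripper":-0.4,"offset":[0,0,-35],"rotation":[0,0,0]},{"gripper":-0.4,"offset":[0,0,-75],"rotation":[0,0,0]},{"gripper":-0.4,"offset":[0,0,-120],"rotation":[0,0,0]},{"gripper":-0.4,"offset":[0,0,-160],"rotation":[0,0,0]},{"gripper":-0.4,"offset":[0,0,-190],"rotation":[0,0,0]}]'
python3 - <<'E'
from h import *
d=snap('wrist');p=proj(d,[[.436,-.342,.04]])[0].astype(int)
x,y=p;print(p);y0=max(0,y-100);a=d['image'][y0:y0+150,x-100:x+100];a=cv2.resize(a,(800,600),interpolation=cv2.INTER_CUBIC);cv2.imwrite('pics/w4.png',a[...,::-1])
E
```

```text
t: 12.6
tool_pos: [0.4359, -0.3422, 0.0189]
tool_rot: [2.424, 1.998, 0.0]
contact_force: [-0.1, -0.8, -0.9]
opening: 0.0596
grip_force: 0.0
t: 13.6
tool_pos: [0.4363, -0.3426, 0.2122]
tool_rot: [2.421, 1.996, 0.001]
contact_force: [0.6, 0.4, 0.1]
opening: 0.0598
grip_force: 0.0
[321 177]
```

View pics/w4.png

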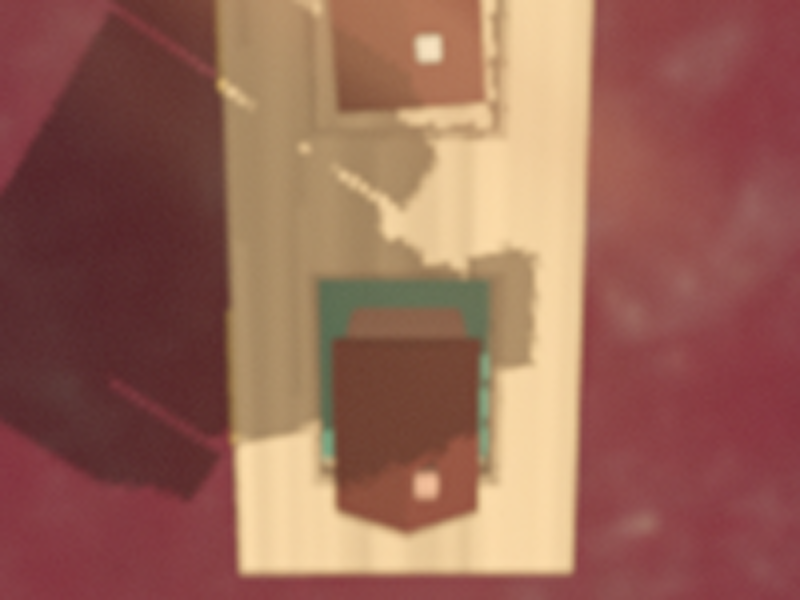

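The house stands in the pocket, centred and square: the roof spans x 333–478 inside a pocket spanning 318–492, and the knob is on the same side as the neighbour's. The tool made contact 5 mm higher than at pickup, which matches the pocket floor.

```bash
python3 -c "
from station import ctrl
print(ctrl.finish_job())"
```

```text
the job is handed in; nothing more can be done
None
```

The terracotta house stands upright on the felt floor of the empty pocket, square with its neighbours; the cream and blue houses were left in place, and the job is handed in at about 14 s.

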